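# Pin the register and hold the bookbinder's nipping press

### The job

Take the straight steel register pin out of the tool block and push it down into the narrow upright guide tube of the small book press until it is fully home, and let go of it. Then press the press's spring-loaded lever down by its paddle until the lever is level, without ever driving it down to its bottom stop, and finish while still holding it level: the program ends with the arm pressing the lever. Leave the other tools and things on the bench where they are.

Things in the scene. Friction and masses are not known exactly. Their poses are not given: they have to be found in the camera images.
- pin_head (a point): Centre of the register pin's head: plain steel cylinder 16 mm wide, 34 mm tall (grip it there) on a straight 7 mm shank 75 mm long; about 50 g. The only standing tool with a slim all-steel head. It starts upright in any of the block's three holes, its tip 40 mm deep in the wood, its head 83 to 117 mm over the bench: lift it 40 mm to clear. z points along the pin from tip to head.
- pin_tip (a point): The lower end of the register pin's shank (round-nosed), on its axis, 92 mm below the centre of its head. z as for the head.
- block: Wooden tool block, fixed, 50 x 190 x 48 mm (x, y, z); origin at the centre of its underside on the bench. Three blind square holes, 8 mm wide and 40 mm deep, in a row along its y axis at y = -65, 0 and +65 mm; one tool stands in each.
- press: Small fixed book press, up to 0.35 rad of yaw; origin on the bench under its bed. Bed 170 x 110 x 12 mm with book and felt pad (top 60 mm high). Lever hinge at x = +70 mm, 95 mm high, parallel to y, between cheeks 110 mm high; the lever runs from there over the book to -x (towards the robot). The guide tube stands at x = 0, y = +75 mm on a boss beside the bed.
- guide_mouth (a point): Centre of the open top of the guide tube, 76 mm over the bench, z up. Steel tube, bore 10 mm, 52 mm deep to its closed floor; the top 10 mm flare to an 18 mm wide mouth (24 mm outside). With the pin home its tip is on the tube's floor, 52 mm below the mouth, and the centre of its head 40 mm above the mouth.
- paddle_top (a point): Centre of the top face of the black paddle at the free end of the lever, 170 mm from the hinge. Paddle 50 mm long, 46 mm wide, 12 mm thick. It rests raised, its top about 167 mm over the bench; with the lever level it is 101 mm over the bench, at press x = -100 mm, y = 0. It moves on an arc about the hinge.
- lever (a joint): Angle of the press lever in rad: 0 at rest (raised 0.40 rad above level), growing as the paddle is pressed down; 0.40 = level, 0.62 = bottom stop. A spring pushes it back up: about 3 N at the paddle to start it, about 7 N to hold it level; it springs back when let go.
- awl: Awl standing in the tool block: round pear-shaped wooden handle up to 28 mm wide, top 122 mm over the bench; origin at its tip in the hole. Leave alone.
- creaser: Creasing tool standing in the tool block: flat wooden handle 10 x 34 mm, top 124 mm over the bench; origin at its tip in the hole. Leave alone.
- tape: Roll of tape lying flat, 90 mm across, 24 mm high; origin under its centre. Leave alone.
- weight: Round brass weight with a small knob, 48 mm across, 46 mm high; origin under its centre. Leave alone.
- jar: Closed jar, 48 mm across, 60 mm high; origin under its centre. Leave alone.
Mind the look-alikes: they are no part of the job. Leave any purple or red look-alike of the part that bears pin_head alone.

How it is judged:
On the way, in this order (a step that is already met when the one before it is completed fails the run):
1. the pin is fully home in the guide tube and let go, the lever not yet pressed (z of pin_tip in the frame of guide_mouth below -0.046 m and horizontal distance between pin_tip and guide_mouth below 0.005 m and distance between the grasp point and pin_head above 0.05 m and value of joint lever below 0.1 rad), for 0.2 s.
2. the lever is held level (value of joint lever between 0.33 and 0.47 rad and contact force between any of the fingers, the arm and press above 2 N), for 0.3 s.
At the end, for the whole second after the job is handed in: The pin's tip is at least 46 mm below the guide tube's mouth and within 5 mm of its axis, the hand clear of the pin (its grasp point over 50 mm from the centre of the head); the lever is within 0.07 rad (4 degrees) of level and still, and the robot bears on the press with more than 2 N (all of step 2 and z of pin_tip in the frame of guide_mouth below -0.046 m and horizontal distance between pin_tip and guide_mouth below 0.005 m and distance between the grasp point and pin_head above 0.05 m and velocity of joint lever between -0.05 and 0.05 rad/s); the arm keeps its last pose, push and grip.
It fails at once if the lever is driven down to its bottom stop (past 0.59 rad) (value of joint lever above 0.59 rad).
It fails at once if another tool or thing on the bench is moved more than 30 mm (distance of any of awl, creaser, tape, weight, jar from where it was at the start of the episode above 0.03 m).
It also fails if it takes over 61 s, if anything falls off the work surface, if the arm or the gripper's body presses on something with over 40 N, if the wrist force passes 120 N, or if a joint passes its speed limit or range.

### The arm

A 6-joint arm with a two-finger parallel gripper is mounted at the origin on the work surface. World frame = base frame: x ahead of the robot, y to its left, z up, the work surface at z = 0. Lengths are in m, angles in rad, forces in N, time in s.
With the tool pointing down it reaches from about 0.3 to 0.775 m from the base axis. Payload 14.6 kg.
Tool frame: the origin (TCP) lies at the very end of the fingers, on their centre line; the grasp point (between the pads) lies 19 mm behind it; z points along the fingers, x is the direction in which the jaws open and shut, and the axes are right-handed (so a half turn about z gives the same grasp; the last joint's range is limited). The gripper opens to 94 mm and grips with 3 to 60 N. Pads are 16 mm wide; open, the fingers measure 119 mm over their backs; the gripper's body (75 mm by 177 mm) begins 78 mm behind the grasp point.
Start: joints at [-1.183, 0.3, 1.521, -0, 1.321, -0.067], TCP at [0.242, -0.494, 0.205] pointing down, gripper open.
Joint ranges: [-3.03, 3.03], [-0.79, 2.21], [0.23, 2.52], [-1.04, 4.18], [0, 3.07], [-2.55, 2.55]. Speed limits (rad/s): [2.22, 2.22, 2.57, 3.14, 3.14, 3.14].

### API

Orientations are given as a rotation vector (axis times angle).
In Python, from station import manip gives the robot as it stands.
- The arm moves only by the tool arm_command, never from a script. Its argument "commands" is a list that holds one entry, the list of rows, each a list of 5 numbers: the shift along the tool's x, y, z in m, then the turn about the tool's z in rad, then the opening, from 0 (shut) to 1 (fully open). A call has 1 to 20 rows; each row shifts and turns the pose as measured when the row begins, along the tool's axes as they then stand; what a row does not reach is not made up. A row lasts 1/8 s, in which the tool goes at most 62.5 mm and 10.7 degrees, less where a joint would pass 70% of its speed; a pose out of reach is approached as far as the arm can. A call with a gripper value outside its range is refused whole. The fingers move at their own pace and stop on an object; "squeeze" is the grip in N (left out, the last holds). Time passes only in rows, so rows that do not move let the fingers close. It gives the time, the measured TCP pose, the force and the opening at its end, in the units of the state.
- manip.observe(): the state, without advancing time (a new reading comes with each control period).
- manip.read_camera(name): name is "scene" or "top" or "wrist"; returns (picture, depth): 480x640x3 uint8, blue, green, red; 480x640 float32, m along the optical axis (not along the pixel's ray), 0 where there is no reading.
- manip.camera_params(name): a dict with "fx", "fy", "cx", "cy" (pixels), "D" ([k1, k2, p1, p2, k3] as OpenCV has them; the pictures are not rectified), "eye" and "rotation" of the camera in the world; the wrist camera has in their place "T_tool_cam" (4x4, takes a point from camera to tool coordinates, whose origin is the TCP and whose axes are the tool frame's). Camera axes: x right, y up, looking along -z (the intrinsics and any distortion apply to the point x, -y, -z); pixel columns grow to the right and rows downward; lengths in m; the calibration is good to about 2 mm. A picture is of the moment at which its call begins: read the wrist's pose just before it. camera_params takes no time and is no camera call.
- manip.sign_off(): hands the job in, once; it reports no verdict.
Trained networks look in the newest picture that a camera, given by its name, has taken for a name from the list of things; names that differ only in an ending like _2 or _b are one class to them, and where a whole thing is asked for, a point or a joint stands for the part that bears it (a point fixed in the world has none). Each returns a list of dicts, best first, with "conf" (0 to 1); they miss things now and then, are a little off and sometimes report something else, mostly with a low value. They report only what shows in the picture. A call takes as long as a camera call. They do not tell look-alikes from the thing itself.
- manip.masks_of(camera, name): "pixels" (480x640 bool, what is visible of it) and "rect" ([left, top, right, bottom] in pixels, round what is visible of it).
The state is a dict: "time": time; "joint_positions": joint angles; "dq": joint speeds; "effort": joint torques, N m; "eef_pos": TCP position; "tool_rot": TCP orientation; "wrist_force": force on the tool from outside, world axes, zero at the start; "ft_torque": the same for the moment, N m; "grip_width": finger opening in m.
Only numpy, scipy, OpenCV 4.12 (cv2) and the standard library are available. Lean on these libraries where they do the work, as an engineer would, in place of code of your own. Each camera call takes 0.05 s, during which the arm holds its last target.

## Working session

There is one attempt and no reset: what is moved stays moved. The work goes in short steps, Python scripts to look and compute and a tool call to move; the robot and the scene stay as the last step left them, time stands still between calls to the robot, and variables do not carry over. Pictures are saved under pics/ and viewed, and the job is handed in when it is done.

Besides the shell and the picture viewer there is one more tool, called after "Call:" as a command line: name --argument value ..., lists and objects as JSON in quotes. arm_command: Moves the arm, as the interface text tells. Its arguments: {"type":"object","properties":{"commands":{"type":"array"},"squeeze":{"type":"number"}},"required":["commands"]}

```bash
ls; mkdir -p pics; cat > h.py <<'E'
import numpy as np, cv2
from station import manip
from scipy.spatial.transform import Rotation as R
def pose():
    s=manip.observe(); return s,np.array(s['eef_pos']),R.from_rotvec(s['tool_rot']).as_matrix()
def cam(name):
    p=manip.camera_params(name)
    K=np.array([[p['fx'],0,p['cx']],[0,p['fy'],p['cy']],[0,0,1]]);D=np.array(p['D'])
    if 'eye' in p:
        Rc=np.array(p['rotation']);Rc=Rc if Rc.shape==(3,3) else R.from_rotvec(Rc).as_matrix();t=np.array(p['eye'])
    else:
        s,e,Rt=pose();T=np.array(p['T_tool_cam']);Rc=Rt@T[:3,:3];t=e+Rt@T[:3,3]
    return K,D,Rc,t
def rays(c,uv):
    K,D,Rc,t=c
    n=cv2.undistortPoints(np.array(uv,float).reshape(-1,1,2),K,D).reshape(-1,2)
    d=np.c_[n[:,0],-n[:,1],-np.ones(len(n))]
    return d@Rc.T,t
def pts(c,uv,z):
    d,t=rays(c,uv); return t+d*np.array(z).reshape(-1,1)
def onz(c,uv,h):
    d,t=rays(c,uv); return t+d*((h-t[2])/d[:,2])[:,None]
def proj(c,P):
    K,D,Rc,t=c
    q=(np.array(P,float).reshape(-1,3)-t)@Rc; q=q*[1,-1,-1]
    return cv2.projectPoints(q,np.zeros(3),np.zeros(3),K,D)[0].reshape(-1,2)
E
python3 - <<'E'
from h import *
s,e,r=pose();print(s);
for n in('scene','top','wrist'):
    c=cam(n);im,d=manip.read_camera(n);cv2.imwrite(f'pics/{n}0.png',im);np.save(f'{n}0.npy',d);print(n,c[0][0,0],c[1],c[3],c[2].round(3).tolist())
E
```

```text
pics
{'time': 0.0, 'joint_positions': array([-1.18259716e+00,  3.00473420e-01,  1.52159415e+00, -4.51071369e-05,
        1.32069939e+00, -6.66123843e-02]), 'dq': array([ 0.00065687, -0.00054044, -0.00070329, -0.00133841, -0.00070604,
        0.00108289]), 'effort': array([ 2.17616471e-03, -5.31791389e+01, -3.52732801e+01,  7.08642486e-02,
        2.43728334e-02, -1.34745628e-04]), 'eef_pos': array([ 0.24148959, -0.49384875,  0.20487953]), 'tool_rot': array([-2.66453182e+00,  1.66306364e+00,  1.53615012e-03]), 'wrist_force': array([-0.0582872 , -0.24267678, -0.2324858 ]), 'ft_torque': array([-0.03049603, -0.00476749,  0.04640842]), 'grip_width': 0.09417090540634704}
scene 481.0460551658085 [-0.12113545  0.          0.          0.          0.        ] [1.14209285 0.12803875 0.51924325] [[-0.195, -0.565, 0.802], [0.981, -0.105, 0.165], [-0.008, 0.818, 0.575]]
top 597.8255477430079 [-0.06282849  0.          0.          0.          0.        ] [0.49760833 0.01434215 1.0034483 ] [[-0.021, 0.998, -0.062], [-1.0, -0.02, 0.02], [0.019, 0.062, 0.998]]
wrist 342.9009395941348 [-0.01374595  0.          0.          0.          0.        ] [ 0.31731745 -0.45801592  0.38463525] [[0.439, 0.861, 0.256], [-0.898, 0.421, 0.123], [-0.002, -0.284, 0.959]]
```

View pics/scene0.png

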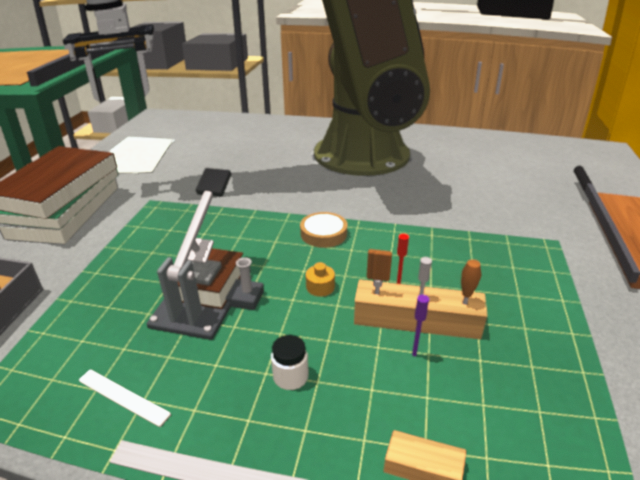

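View pics/top0.png

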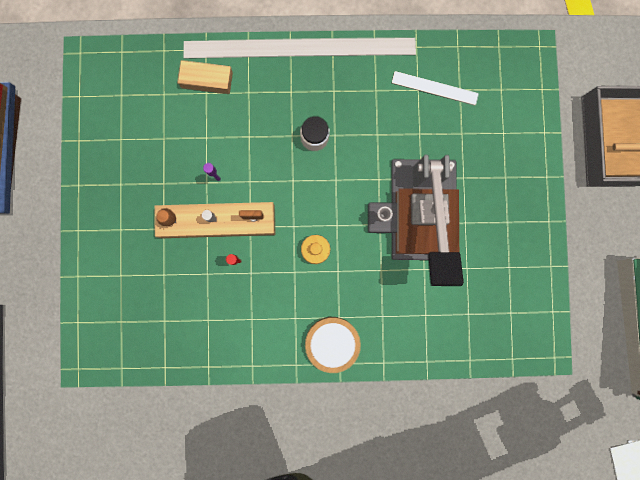

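View pics/wrist0.png

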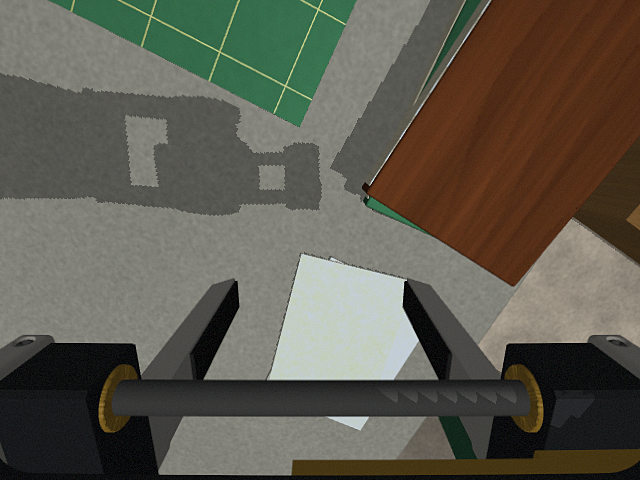

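In the top view, three things could pass for the pin: the steel head at (207,216) in the block's middle hole, a red look-alike at (232,260) and a purple one at (210,170). In the scene view they are at (425,270), (403,243) and (422,305). The steel one in the block matches the description. Next I measure it and check it in a close crop.

```bash
python3 - <<'E'
from h import *
for n in('top','scene'):
    c=cam(n);im,d=manip.read_camera(n)
    for o in('pin_head','block','press','lever','paddle_top','awl','creaser','tape','weight','jar','guide_mouth'):
        try: L=manip.masks_of(n,o)
        except Exception as ex: print(o,ex);continue
        for m in L[:4]:
            v,u=np.nonzero(m['pixels']&(d>0))
            P=pts(c,np.c_[u,v],d[v,u]);hi=P[P[:,2]>P[:,2].max()-.008]
            print(n,o,round(m['conf'],2),np.array(m['rect']).tolist(),len(u),'med',np.median(P,0).round(3),'top',hi.mean(0).round(4),P[:,2].max().round(3))
            np.save(f'm_{n}_{o}.npy',L[0]['pixels'])
    np.save(f'd_{n}.npy',d);cv2.imwrite(f'pics/{n}1.png',im)
im=cv2.imread('pics/top1.png');a=cv2.resize(im[150:290,140:290],None,fx=4,fy=4,interpolation=2)
cv2.imwrite('pics/cropA.png',a)
im=cv2.imread('pics/scene1.png');cv2.imwrite('pics/cropB.png',cv2.resize(im[220:370,340:500],None,fx=4,fy=4,interpolation=2))
im=cv2.imread('pics/top1.png');cv2.imwrite('pics/cropC.png',cv2.resize(im[150:295,360:480],None,fx=4,fy=4,interpolation=2))
print(pose()[0]['time'])
E
```

```text
top pin_head 0.47 [203.5, 163.7, 220.6, 179.2] 150 med [0.661 0.16  0.107] top [0.6627 0.1616 0.1091] 0.114
top pin_head 0.42 [199.3, 207.8, 214.1, 224.2] 155 med [0.589 0.161 0.115] top [0.5904 0.1627 0.1174] 0.121
top block 0.82 [154.6, 202.8, 276.6, 239.6] 3329 med [0.585 0.157 0.048] top [0.5801 0.2362 0.1074] 0.109
top press 0.76 [362.8, 155.7, 465.1, 283.5] 8436 med [ 0.587 -0.168  0.05 ] top [ 0.4876 -0.1785  0.1744] 0.18
top lever 0.86 [419.7, 162.8, 460.9, 284.5] 2474 med [ 0.545 -0.179  0.15 ] top [ 0.4876 -0.1786  0.1744] 0.18
top paddle_top 0.57 [417.3, 160.1, 464.2, 287.3] 2587 med [ 0.551 -0.179  0.147] top [ 0.4876 -0.1787  0.1744] 0.18
top awl 0.61 [158.2, 207.6, 174.6, 226.3] 267 med [0.588 0.225 0.117] top [0.5899 0.2281 0.1212] 0.126
top awl 0.54 [298.4, 118.4, 329.8, 147.4] 803 med [ 0.724 -0.001  0.06 ] top [ 0.7307 -0.0016  0.0606] 0.065
top creaser 0.72 [369.4, 156.2, 466.5, 287.0] 8428 med [ 0.587 -0.168  0.05 ] top [ 0.4877 -0.178   0.1744] 0.18
top creaser 0.68 [241.3, 208.8, 262.2, 225.0] 190 med [0.589 0.095 0.123] top [0.5904 0.0963 0.1244] 0.129
top crea
[... 1534 characters left out ...]
3 0.1544 0.0952] 0.095
scene awl 0.79 [460.8, 260.0, 483.7, 303.2] 620 med [0.599 0.227 0.1  ] top [0.5946 0.2275 0.1187] 0.122
scene creaser 0.89 [364.3, 248.3, 389.4, 294.9] 806 med [0.597 0.099 0.099] top [0.5957 0.0993 0.1215] 0.125
scene tape 0.73 [297.1, 212.2, 350.5, 247.3] 1387 med [ 0.402 -0.022  0.023] top [ 0.3897 -0.0235  0.0235] 0.027
scene weight 0.57 [305.0, 262.0, 335.7, 294.2] 831 med [0.553 0.004 0.029] top [0.5443 0.0011 0.0449] 0.049
scene jar 0.66 [268.4, 337.7, 311.5, 389.3] 1681 med [0.747 0.003 0.048] top [ 7.353e-01 -5.000e-04  6.000e-02] 0.063
scene guide_mouth 0.59 [146.6, 167.0, 260.6, 340.1] 8712 med [ 0.624 -0.166  0.048] top [ 0.4924 -0.178   0.1729] 0.178
1.35
```

```bash
python3 - <<'E'
from h import *
a=cv2.imread('pics/cropA.png');b=cv2.imread('pics/cropB.png');c=cv2.imread('pics/cropC.png')
cv2.imwrite('pics/cropAB.png',np.hstack([cv2.resize(a,(400,373)),cv2.resize(b,(398,373))]))
# circle: tube mouth in top
for n in('top',):
    im=cv2.imread('pics/top1.png');cc=cam('top')
    print(onz(cc,[[385,213.5]],.076))
    # block angle: wood top mask
    m=np.load('m_top_block.npy');d=np.load('d_top.npy');v,u=np.nonzero(m&(d>0));P=pts(cc,np.c_[u,v],d[v,u]);P=P[abs(P[:,2]-.048)<.006]
    print(cv2.minAreaRect((P[:,:2]*1000).astype(np.float32)))
    v,u=np.nonzero(d>0);P=pts(cc,np.c_[u,v],d[v,u])
    k=(abs(P[:,2]-.076)<.006)&(abs(P[:,0]-.58)<.04)&(abs(P[:,1]+.09)<.04);print(k.sum(),P[k].mean(0),u[k].mean(),v[k].mean(),(P[k].max(0)+P[k].min(0))/2,np.ptp(P[k],0))
    k=(P[:,2]>.14)&(P[:,1]<-.13)&(P[:,1]>-.24)&(P[:,0]>.42)&(P[:,0]<.56);L=P[k];
    k2=L[:,0]<.515;print(cv2.minAreaRect((L[k2][:,:2]*1000).astype(np.float32)),L[k2].mean(0))
    # bed dark: z 0.012; book top .055
    k=(P[:,2]>.04)&(P[:,2]<.065)&(P[:,1]<-.1)&(P[:,1]>-.25)&(P[:,0]>.48)&(P[:,0]<.7);print(cv2.minAreaRect((P[k][:,:2]*1000).astype(np.float32)))
E
```

```text
[[ 0.59092539 -0.10818216  0.076     ]]
((590.5388793945312, 163.5296173095703), (50.5764274597168, 191.93458557128906), 0.4976799190044403)
110 [ 0.59158478 -0.10785816  0.075365  ] 384.72727272727275 213.12727272727273 [ 0.59167667 -0.1072659   0.07521083] [0.02238065 0.02114452 0.00971889]
((496.98016357421875, -179.0050811767578), (46.686214447021484, 35.261417388916016), 88.75003051757812) [ 0.49690461 -0.17827186  0.17016965]
((603.7208862304688, -166.18841552734375), (130.8168182373047, 147.22439575195312), 88.0457992553711)
```

View pics/cropAB.png

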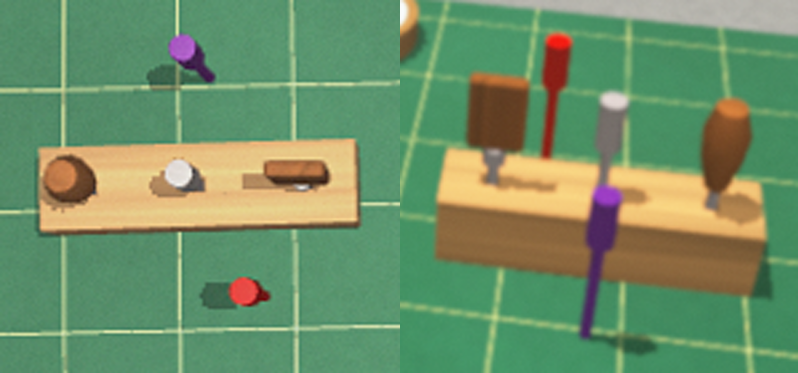

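View pics/cropC.png

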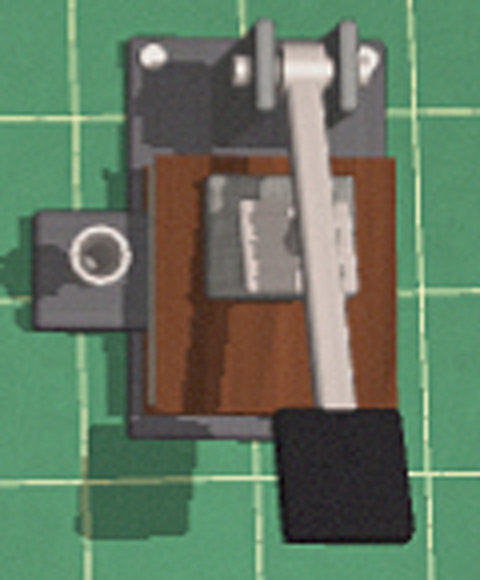

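The crop confirms the choice: the slim steel head stands in the block's middle hole, with the awl and creaser beside it, and the red and purple look-alikes stand off the block. I'll turn the jaws along world x and raise the arm first.

Call:
arm_command --commands '[[[0,0,-0.01,-0.186,0.6],[0,0,-0.01,-0.186,0.6],[0,0,-0.01,-0.186,0.6],[0,0,-0.01,-0.186,0.6],[0,0,-0.01,-0.186,0.6],[0,0,-0.01,-0.187,0.6]]]' --squeeze 30

```text
time: 2.1
eef_pos: [0.2415, -0.4938, 0.2665]
tool_rot: [-3.14, -0.021, 0.001]
wrist_force: [-0.6, -0.4, 0.4]
grip_width: 0.0567
```

```bash
python3 - <<'E'
from h import *
s,e,r=pose();print(e,r.round(4).tolist(),s['time'],s['joint_positions'].round(2))
c=cam('top')
h=onz(c,[[436.25,166]],.105);p=onz(c,[[446.5,269.5]],.167);t=onz(c,[[385.2,213.4]],.076);print(h,p,t)
v=(h-p)[0];print(np.degrees(np.arctan2(v[1],v[0])))
# joint fit with yaw from v
for a in (np.arctan2(v[1],v[0]),):
    x=np.array([np.cos(a),np.sin(a)]);y=np.array([-x[1],x[0]])
    O=t[0,:2]-.075*y;print('O',O,'paddle rest',[(p[0,:2]-O)@x,(p[0,:2]-O)@y],'hinge',[(h[0,:2]-O)@x,(h[0,:2]-O)@y],'level',O-.1*x)
E
```

```text
[ 0.24147903 -0.49377564  0.26650049] [[0.9999, 0.0137, -0.0006], [0.0137, -0.9999, 0.0016], [-0.0006, -0.0016, -1.0]] 2.1 [-1.18  0.26  1.43  0.    1.45 -1.2 ]
[[ 0.65948351 -0.18512849  0.105     ]] [[ 0.50104067 -0.18088616  0.167     ]] [[ 0.59107657 -0.10850043  0.076     ]]
-1.53373887228184
O [ 0.58906915 -0.18347356] paddle rest [np.float64(-0.0880661931003029), np.float64(0.0002303433950587088)] hinge [np.float64(0.07043343223805999), np.float64(0.0002303433950587093)] level [ 0.48910497 -0.180797  ]
```

Call:
arm_command --commands '[[[0.0275,-0.0502,0,0,0.5],[0.0275,-0.0502,0,0,0.5],[0.0275,-0.0502,0,0,0.5],[0.0275,-0.0502,0,0,0.5],[0.0275,-0.0502,0,0,0.5],[0.0275,-0.0502,0,0,0.5],[0.0275,-0.0502,0,0,0.5],[0.0275,-0.0502,0,0,0.5],[0.0275,-0.0502,0,0,0.5],[0.0275,-0.0502,0,0,0.5],[0.0275,-0.0502,0,0,0.5],[0.0275,-0.0502,0,0,0.5],[0.0275,-0.0502,0,0,0.5],[0,0,0,0,0.5]]]'

```text
time: 3.85
eef_pos: [0.5972, 0.1866, 0.2675]
tool_rot: [3.141, 0.025, 0.005]
wrist_force: [-0.2, -0.6, -0.2]
grip_width: 0.0473
```

```bash
python3 - <<'E'
from h import *
s,e,r=pose();print(e,r.round(4).tolist(),s['time'],s['joint_positions'].round(2))
c=cam('wrist');im,d=manip.read_camera('wrist');cv2.imwrite('pics/w1.png',im)
print('pin proj',proj(c,[[.5905,.163,.117]]))
for m in manip.masks_of('wrist','pin_head'):
    v,u=np.nonzero(m['pixels']&(d>0));P=pts(c,np.c_[u,v],d[v,u]);k=abs(P[:,2]-.117)<.005
    print(m['conf'],m['rect'],np.median(P,0),P[k].mean(0) if k.any() else 0, k.sum())
E
```

```text
[0.59717288 0.18659094 0.26749542] [[0.9999, 0.0158, 0.003], [0.0158, -0.9999, -0.0009], [0.003, 0.0009, -1.0]] 3.85 [ 0.24  0.44  1.19 -0.    1.51  0.23]
pin proj [[312.09110493 251.2294612 ]]
0.73 [307.3, 228.6, 326.5, 257.7] [0.59249351 0.16510082 0.11605351] [0.59229797 0.16299788 0.11689894] 193
0.73 [367.8, 225.4, 391.0, 256.3] [0.66285311 0.16388537 0.10133298] 0 0
0.69 [245.6, 251.3, 267.4, 287.4] [0.52687242 0.13057019 0.09648705] 0 0
```

View pics/w1.png

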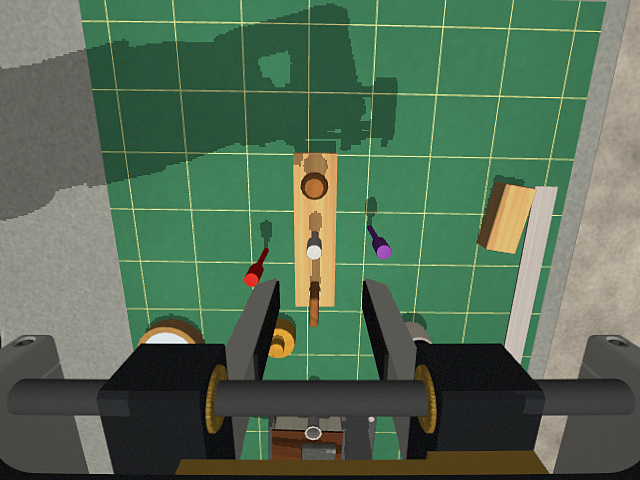

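The wrist view shows the steel cap at (314,252), between awl, creaser, red and purple, in line with the top camera's estimate of (0.591, 0.163). I'll align above it and go partway down.

Call:
arm_command --commands '[[[-0.003,0.0118,0,-0.008,0.5],[-0.003,0.0118,0,-0.008,0.5],[0,0,0.04,0,0.5],[0,0,0.04,0,0.5],[0,0,0.02,0,0.5],[0,0,0,0,0.5]]]'

```text
time: 4.7
eef_pos: [0.5904, 0.1497, 0.17]
tool_rot: [3.141, 0.037, 0.015]
wrist_force: [0.3, -0.6, 0.5]
grip_width: 0.0469
```

```bash
python3 - <<'E'
from h import *
s,e,r=pose();print(e,r.round(4).tolist(),s['time'],s['dq'].round(3))
c=cam('wrist');im,d=manip.read_camera('wrist');cv2.imwrite('pics/w2.png',im)
print('pin proj',proj(c,[[.591,.163,.117]]))
for m in manip.masks_of('wrist','pin_head'):
    v,u=np.nonzero(m['pixels']&(d>0));P=pts(c,np.c_[u,v],d[v,u]);k=abs(P[:,2]-.117)<.005
    print(m['conf'],m['rect'],np.median(P,0),P[k].mean(0) if k.any() else 0, k.sum())
E
```

```text
[0.59036687 0.14972021 0.16996262] [[0.9997, 0.0233, 0.0098], [0.0234, -0.9997, -0.0006], [0.0098, 0.0009, -1.0]] 4.7 [-0.014 -0.03  -0.01   0.     0.005 -0.008]
pin proj [[319.5256477  243.94325799]]
0.94 [222.3, 243.8, 255.2, 294.9] [0.52740434 0.13075308 0.10027829] 0 0
0.76 [389.7, 214.0, 431.7, 254.5] [0.66195955 0.16323603 0.10338814] 0 0
0.7 [310.6, 217.8, 334.8, 253.2] [0.59202936 0.16531405 0.11655722] [0.59214299 0.16286633 0.11697233] 386
0.34 [259.4, 415.4, 393.8, 459.9] [ 0.59675331 -0.12975651  0.01679292] 0 0
```

View pics/w2.png

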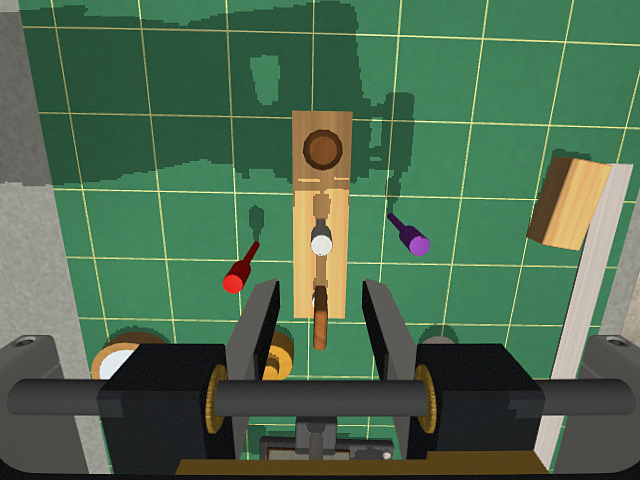

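Call:
arm_command --commands '[[[0.0003,-0.006,0,0.01,0.5],[0.0002,-0.004,0,0.01,0.5],[0,-0.002,0,0,0.5],[0,0,0,0,0.5],[0,0,0,0,0.5]]]'

```text
time: 5.42
eef_pos: [0.5924, 0.1633, 0.1749]
tool_rot: [-3.141, -0.004, -0.027]
wrist_force: [0.3, 0.3, -0.3]
grip_width: 0.0471
```

```bash
python3 - <<'E'
from h import *
s,e,r=pose();print(e,r.round(4).tolist(),s['time'],s['dq'].round(3))
E
```

```text
[0.59237024 0.1632674  0.1748869 ] [[0.9999, 0.0025, 0.0171], [0.0025, -1.0, 0.0009], [0.0171, -0.0008, -0.9999]] 5.425 [ 0.002  0.002 -0.    -0.     0.001 -0.   ]
```

Call:
arm_command --commands '[[[0,0,0.012,0,0.5],[0,0,0.012,0,0.5],[0,0,0.012,0,0.5],[0,0,0.012,0,0.5],[0,0,0.01,0,0.5],[0,0,0.005,0,0.5],[0,0,0,0,0.5],[0,0,0,0,0.5]]]'

```text
time: 6.42
eef_pos: [0.5931, 0.163, 0.1063]
tool_rot: [-3.141, -0.004, -0.024]
wrist_force: [0.2, -0.1, 0.7]
grip_width: 0.0474
```

```bash
python3 - <<'E'
from h import *
s,e,r=pose();print(e,r.round(4).tolist(),s['time'],s['dq'].round(3))
E
```

```text
[0.5930787  0.16303516 0.10634432] [[0.9999, 0.0024, 0.0153], [0.0024, -1.0, 0.0005], [0.0153, -0.0005, -0.9999]] 6.425 [-0.002  0.001 -0.002  0.001 -0.002 -0.001]
```

Call:
arm_command --commands '[[[-0.0008,0,0.007,0,0.5],[-0.0007,0,0.007,0,0.5],[0,0,0.003,0,0.5],[0,0,0,0,0.5],[0,0,0,0,0.5]]]'

```text
time: 7.05
eef_pos: [0.5919, 0.1631, 0.0886]
tool_rot: [-3.141, -0.004, -0.025]
wrist_force: [-0.3, 0.3, -0.6]
grip_width: 0.0472
```

```bash
python3 - <<'E'
from h import *
s,e,r=pose();print(e,r.round(4).tolist(),s['time'],s['wrist_force'])
c=cam('scene');im,d=manip.read_camera('scene');cv2.imwrite('pics/s2.png',cv2.resize(im[180:380,320:520],None,fx=3,fy=3))
E
```

```text
[0.59193257 0.16306599 0.08859807] [[0.9999, 0.0023, 0.0161], [0.0023, -1.0, 0.0007], [0.0161, -0.0006, -0.9999]] 7.05 [-0.29448864  0.32758734 -0.59620837]
```

View pics/s2.png

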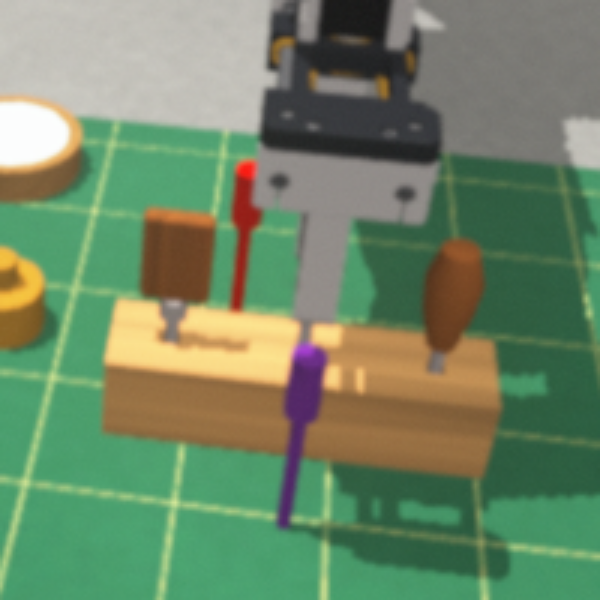

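The far finger stands at crop (325,270), between the creaser and awl and clear of both. I'll close on the head.

Call:
arm_command --commands '[[[0,0,0,0,0],[0,0,0,0,0],[0,0,0,0,0],[0,0,0,0,0],[0,0,0,0,0],[0,0,0,0,0]]]' --squeeze 40

```text
time: 7.85
eef_pos: [0.5917, 0.1631, 0.0889]
tool_rot: [-3.141, -0.004, -0.024]
wrist_force: [-1.3, -0.3, 1.4]
grip_width: 0.0152
```

Call:
arm_command --commands '[[[0,0,-0.006,0,0],[0,0,-0.01,0,0],[0,0,-0.012,0,0],[0,0,-0.012,0,0],[0,0,-0.012,0,0],[0,0,-0.012,0,0],[0,0,-0.012,0,0],[0,0,-0.012,0,0],[0,0,-0.012,0,0],[0,0,-0.012,0,0],[0,0,-0.012,0,0],[0,0,-0.008,0,0],[0,0,-0.004,0,0],[0,0,0,0,0],[0,0,0,0,0]]]'

```text
time: 9.72
eef_pos: [0.5896, 0.163, 0.2353]
tool_rot: [-3.141, -0.004, -0.027]
wrist_force: [0.8, 0.1, -0.9]
grip_width: 0.0155
```

```bash
python3 - <<'E'
from h import *
s,e,r=pose();print(e,r.round(4).tolist(),s['time'],s['wrist_force'],s['grip_width'])
im,d=manip.read_camera('scene');cv2.imwrite('pics/s3.png',cv2.resize(im[130:380,310:560],None,fx=2.4,fy=2.4))
E
```

```text
[0.58961632 0.16301052 0.23527478] [[0.9998, 0.0024, 0.0174], [0.0023, -1.0, 0.001], [0.0174, -0.0009, -0.9998]] 9.725 [ 0.76347004  0.10673858 -0.87948973] 0.015542521771315265
```

View pics/s3.png

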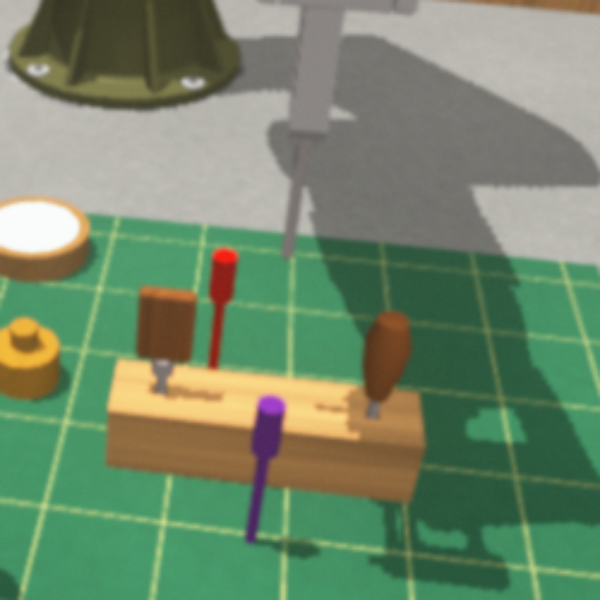

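The pin is in the hand and clear of the block, with its tip at crop (288,255). Next I'll carry it over to the tube.

Call:
arm_command --commands '[[[0,0.008,0,0,0],[0,0.016,0,0,0],[0,0.022,0,0,0],[0,0.022,0,0,0],[0,0.022,0,0,0],[0,0.022,0,0,0],[0,0.022,0,0,0],[0,0.022,0,0,0],[0,0.022,0,0,0],[0,0.022,0,0,0],[0,0.022,0,0,0],[0,0.022,0,0,0],[0,0.014,0,0,0],[0,0.008,0,0,0],[0,0.003,0,0,0],[0,0,0,0,0],[0,0,0,0,0]]]'

```text
time: 11.9
eef_pos: [0.5863, -0.1268, 0.2341]
tool_rot: [3.141, -0.005, 0.024]
wrist_force: [-0.0, -0.2, -0.5]
grip_width: 0.0152
```

```bash
cat > look.py <<'E'
from h import *
import sys
k=sys.argv[1]
s,e,r=pose();print(e,r.round(4).tolist(),s['time'],s['wrist_force'],s['grip_width'])
im,d=manip.read_camera('scene');cv2.imwrite(f'pics/s{k}.png',im);np.save(f's{k}.npy',d)
im2,d2=manip.read_camera('top');cv2.imwrite(f'pics/t{k}.png',im2);np.save(f't{k}.npy',d2)
cs=cam('scene');ct=cam('top')
a=cv2.resize(im[140:320,160:340],(400,400),interpolation=2);b=cv2.resize(im2[140:290,320:470],(400,400),interpolation=2)
cv2.imwrite(f'pics/st{k}.png',np.hstack([a,b]))
E
python3 look.py 4
```

```text
[ 0.58633687 -0.12683949  0.23412269] [[0.9999, -0.0032, 0.0154], [-0.0032, -1.0, -0.0003], [0.0154, 0.0002, -0.9999]] 11.9 [-0.03406518 -0.2025378  -0.5132188 ] 0.015226089065078545
```

View pics/st4.png

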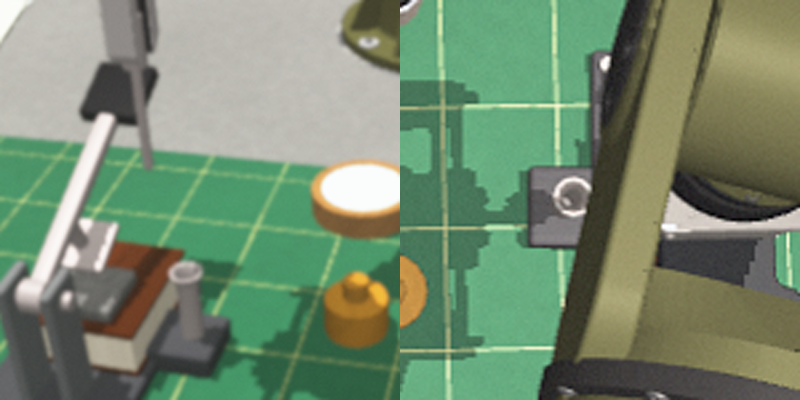

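The carry overshot by 18 mm in y. I'll correct that, then measure the pin's axis and the mouth in the same scene picture.

Call:
arm_command --commands '[[[0.0015,-0.006,0,0,0],[0.0015,-0.006,0,0,0],[0.001,-0.004,0,0,0],[0.0005,-0.0015,0,0,0],[0,0,0,0,0],[0,0,0,0,0]]]'

```text
time: 12.75
eef_pos: [0.5914, -0.1073, 0.2342]
tool_rot: [3.141, -0.003, 0.024]
wrist_force: [1.0, 0.3, -1.3]
grip_width: 0.0152
```

```bash
cat >> look.py <<'E'
tip=e+np.array([0,0,-.081]);print('exp tip',tip,'px',proj(cs,[tip,tip+[0,0,.04]]).round(1).tolist(),'mouth px',proj(cs,[[.591,-.1085,.076]]).round(1))
v,u=np.nonzero(d>0);P=pts(cs,np.c_[u,v],d[v,u])
q=(abs(P[:,0]-tip[0])<.02)&(abs(P[:,1]-tip[1])<.02)&(P[:,2]>tip[2]-.015)&(P[:,2]<e[2]-.012)
for z0 in np.arange(tip[2]-.01,e[2]-.01,.012):
    w=q&(abs(P[:,2]-z0)<.006)
    if w.any(): print(round(z0,3),w.sum(),np.median(P[w],0).round(4),'px',u[w].mean().round(1),v[w].mean().round(1), 'mid',onz(cs,[[u[w].mean(),v[w].mean()]],np.median(P[w],0)[2]).round(4))
q=(abs(P[:,0]-.591)<.03)&(abs(P[:,1]+.1085)<.02)&(abs(P[:,2]-.074)<.005);print('mouth',q.sum(),P[q].mean(0),((P[q].min(0)+P[q].max(0))/2).round(4))
E
python3 look.py 5
```

```text
[ 0.59136284 -0.10730912  0.23424499] [[0.9999, -0.0021, 0.0156], [-0.0021, -1.0, -0.0003], [0.0156, 0.0003, -0.9999]] 12.75 [ 1.02780424  0.25848668 -1.25529098] 0.015192723254147639
exp tip [ 0.59136284 -0.10730912  0.15324499] px [[238.3, 218.9], [235.3, 194.6]] mouth px [[243.1 261.4]]
0.155 17 [ 0.5949 -0.1059  0.158 ] px 238.2 217.2 mid [[ 0.5943 -0.1059  0.158 ]]
0.167 38 [ 0.5946 -0.1056  0.1676] px 237.6 211.7 mid [[ 0.5948 -0.1056  0.1676]]
0.179 37 [ 0.5942 -0.1052  0.1796] px 236.8 204.2 mid [[ 0.5944 -0.1056  0.1796]]
0.191 39 [ 0.5943 -0.1054  0.1913] px 235.9 196.8 mid [[ 0.5939 -0.1058  0.1913]]
0.203 39 [ 0.5943 -0.1057  0.2036] px 234.8 189.2 mid [[ 0.5945 -0.1057  0.2036]]
0.215 42 [ 0.5944 -0.1052  0.2157] px 234.1 181.3 mid [[ 0.5942 -0.1055  0.2157]]
mouth 116 [ 0.59218504 -0.10794018  0.07397493] [ 0.5929 -0.1076  0.0736]
```

View pics/st5.png

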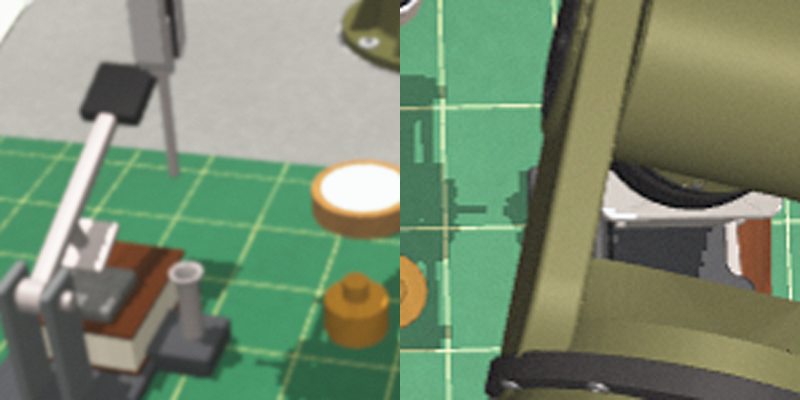

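The shank is vertical, with its axis at about (0.591, -0.106). The mouth is at about (0.591, -0.108), well within the flare. I'll lower it to just above the mouth.

Call:
arm_command --commands '[[[0,0.0007,0.006,0,0],[0,0.0007,0.01,0,0],[0.0003,0,0.012,0,0],[0.0003,0,0.012,0,0],[0.0003,0,0.012,0,0],[0,0,0.006,0,0],[0,0,0.003,0,0],[0,0,0,0,0],[0,0,0,0,0]]]'

```text
time: 13.98
eef_pos: [0.593, -0.1091, 0.1682]
tool_rot: [3.141, -0.004, 0.023]
wrist_force: [0.7, -0.1, 0.0]
grip_width: 0.0152
```

```bash
python3 look.py 6
```

```text
[ 0.59303031 -0.10908507  0.16820444] [[0.9999, -0.0025, 0.0145], [-0.0025, -1.0, -0.0001], [0.0145, 0.0, -0.9999]] 13.975 [ 0.74650955 -0.08413794  0.02607844] 0.015236432868607219
exp tip [ 0.59303031 -0.10908507  0.08720444] px [[241.5, 256.3], [238.7, 234.4]] mouth px [[243.1 261.4]]
0.077 87 [ 0.5904 -0.1076  0.0754] px 243.4 262.5 mid [[ 0.5927 -0.1075  0.0754]]
0.089 12 [ 0.5964 -0.1081  0.092 ] px 240.8 254.9 mid [[ 0.5961 -0.1087  0.092 ]]
0.101 31 [ 0.5962 -0.1088  0.1008] px 240.1 250.0 mid [[ 0.5955 -0.109   0.1008]]
0.113 28 [ 0.5959 -0.1085  0.114 ] px 239.5 243.2 mid [[ 0.5965 -0.108   0.114 ]]
0.125 25 [ 0.5959 -0.1077  0.1251] px 238.8 236.5 mid [[ 0.5953 -0.1084  0.1251]]
0.137 27 [ 0.5956 -0.1081  0.1373] px 238.0 229.7 mid [[ 0.5957 -0.1081  0.1373]]
0.149 30 [ 0.5958 -0.1075  0.1503] px 237.3 222.6 mid [[ 0.5966 -0.1073  0.1503]]
mouth 116 [ 0.59229035 -0.10807318  0.07397067] [ 0.5932 -0.1072  0.0732]
```

View pics/st6.png

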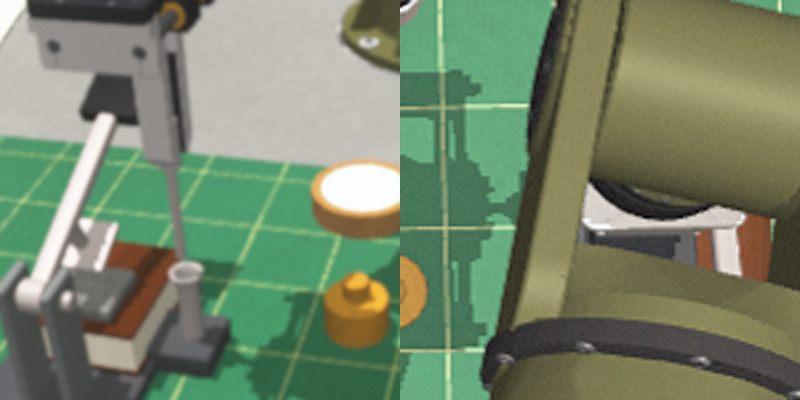

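Call:
arm_command --commands '[[[-0.001,-0.0008,0.003,0,0],[-0.0005,0,0.006,0,0],[0,0,0.006,0,0],[0,0,0.006,0,0],[0,0,0.003,0,0],[0,0,0,0,0]]]'

```text
time: 14.82
eef_pos: [0.5916, -0.1082, 0.1423]
tool_rot: [-3.141, 0.004, -0.022]
wrist_force: [0.7, -0.6, -0.5]
grip_width: 0.0152
```

```bash
python3 look.py 7|head -2
```

```text
[ 0.5916471  -0.10816125  0.14225464] [[0.9999, -0.0025, 0.0141], [-0.0025, -1.0, 0.0001], [0.0141, -0.0001, -0.9999]] 14.825 [ 0.67523489 -0.56952216 -0.50971816] 0.0151708977324021
exp tip [ 0.5916471  -0.10816125  0.06125464] px [[244.1, 269.3], [241.4, 248.3]] mouth px [[243.1 261.4]]
```

View pics/st7.png

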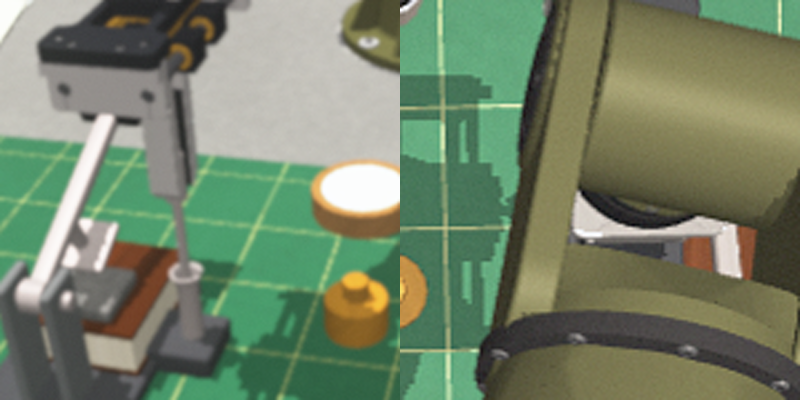

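The tip is inside the tube with no contact force (0.6 N or less). I'll continue down.

Call:
arm_command --commands '[[[0,0,0.004,0,0],[0,0,0.006,0,0],[0,0,0.006,0,0],[0,0,0.006,0,0],[0,0,0.004,0,0],[0,0,0,0,0]]]'

```text
time: 15.68
eef_pos: [0.5921, -0.1082, 0.1147]
tool_rot: [3.141, -0.004, 0.023]
wrist_force: [-0.2, 0.5, -0.5]
grip_width: 0.0152
```

Now about 10 mm to go, slowly, feeling for the floor.

Call:
arm_command --commands '[[[0,0,0.003,0,0],[0,0,0.003,0,0],[0,0,0.003,0,0],[0,0,0.002,0,0]]]'

```text
time: 16.18
eef_pos: [0.5929, -0.1084, 0.1043]
tool_rot: [3.141, -0.004, 0.026]
wrist_force: [-3.0, 0.2, 14.2]
grip_width: 0.015
```

The floor is felt: 14 N at TCP z = 0.104, against 0.105 expected for home. I'll release and back straight up.

Call:
arm_command --commands '[[[0,0,0,0,0.5],[0,0,0,0,0.5],[0,0,0,0,0.5],[0,0,0,0,0.5],[0,0,-0.006,0,0.5],[0,0,-0.012,0,0.5],[0,0,-0.015,0,0.5],[0,0,-0.015,0,0.5],[0,0,-0.015,0,0.5],[0,0,-0.015,0,0.5],[0,0,-0.015,0,0.5],[0,0,-0.015,0,0.5],[0,0,-0.01,0,0.5],[0,0,-0.005,0,0.5],[0,0,0,0,0.5],[0,0,0,0,0.5]]]'

```text
time: 18.18
eef_pos: [0.5908, -0.1083, 0.2368]
tool_rot: [3.141, -0.004, 0.028]
wrist_force: [0.7, 0.2, 0.4]
grip_width: 0.047
```

```bash
python3 look.py 8; python3 - <<'E'
from h import *
cs=cam('scene');d=np.load('s8.npy');v,u=np.nonzero(d>0);P=pts(cs,np.c_[u,v],d[v,u])
q=(abs(P[:,0]-.592)<.015)&(abs(P[:,1]+.108)<.015)&(P[:,2]>.085)&(P[:,2]<.15);print(P[q].mean(0),np.percentile(P[q][:,2],[1,99]),P[q&(P[:,2]>.128)].mean(0))
q=(P[:,1]<-.1)&(P[:,1]>-.25)&(P[:,0]>.44)&(P[:,0]<.56)&(P[:,2]>.15)&(P[:,2]<.19);print('paddle',P[q].mean(0),P[q].min(0),P[q].max(0))
E
```

```text
[ 0.59080079 -0.10830711  0.2368261 ] [[0.9998, -0.0026, 0.018], [-0.0025, -1.0, -0.001], [0.018, 0.0009, -0.9998]] 18.175 [0.6846224  0.18402303 0.41323695] 0.04701262073482446
exp tip [ 0.59080079 -0.10830711  0.1558261 ] px [[237.6, 217.1], [234.6, 192.7]] mouth px [[243.1 261.4]]
mouth 104 [ 0.59453129 -0.10664227  0.07452012] [ 0.5933 -0.1076  0.0741]
[ 0.5974627  -0.10663492  0.1161542 ] [0.08571841 0.13402399] [ 0.59536857 -0.1075989   0.13188372]
paddle [ 0.51367365 -0.17906256  0.16318412] [ 0.48205353 -0.20381566  0.15006703] [ 0.54767146 -0.15638739  0.17736334]
```

View pics/st8.png

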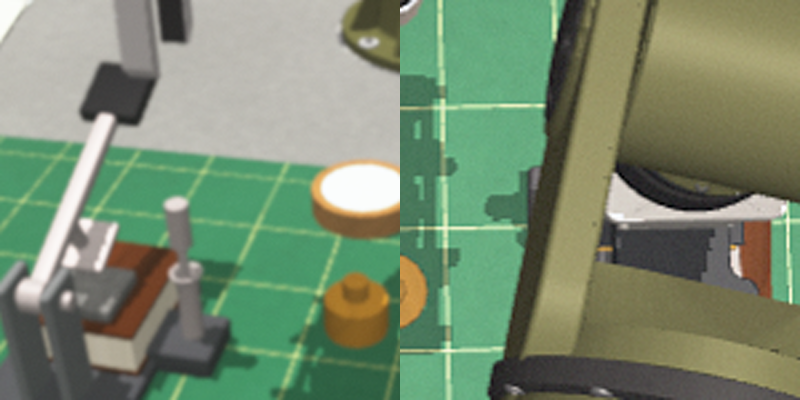

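The pin stands released in the tube. Its head top is at 0.134 m against 0.133 expected for home, and the lever is still raised. I'll shut the fingers and move above the paddle.

Call:
arm_command --commands '[[[-0.005,0.004,0,0,0],[-0.01,0.007,0,0,0],[-0.014,0.01,0,0,0],[-0.015,0.011,0,0,0],[-0.015,0.011,0,0,0],[-0.015,0.011,0,0,0],[-0.011,0.008,0,0,0],[-0.006,0.004,0,0,0],[-0.002,0.002,0,0,0],[0,0,0,0,0],[0,0,0,0,0]]]' --squeeze 20

```text
time: 19.65
eef_pos: [0.4904, -0.1811, 0.2349]
tool_rot: [3.14, -0.005, 0.028]
wrist_force: [0.0, 0.7, -0.7]
grip_width: 0.0009
```

```bash
python3 look.py 9|head -1;  python3 - <<'E'
from h import *
cs=cam('scene');d=np.load('s9.npy');v,u=np.nonzero(d>0);P=pts(cs,np.c_[u,v],d[v,u])
q=(P[:,1]<-.1)&(P[:,1]>-.25)&(P[:,0]>.44)&(P[:,0]<.56)&(P[:,2]>.15)&(P[:,2]<.19);print('paddle',P[q].mean(0),P[q].min(0),P[q].max(0))
E
```

```text
[ 0.49042249 -0.18105578  0.23489996] [[0.9998, -0.0035, 0.0177], [-0.0034, -1.0, -0.0011], [0.0177, 0.0011, -0.9998]] 19.65 [ 0.03370538  0.69924106 -0.6543027 ] 0.0008844515914114522
paddle [ 0.51118098 -0.17787252  0.1642372 ] [ 0.48158821 -0.20373604  0.15003104] [ 0.55025101 -0.15589423  0.17735163]
```

View pics/st9.png

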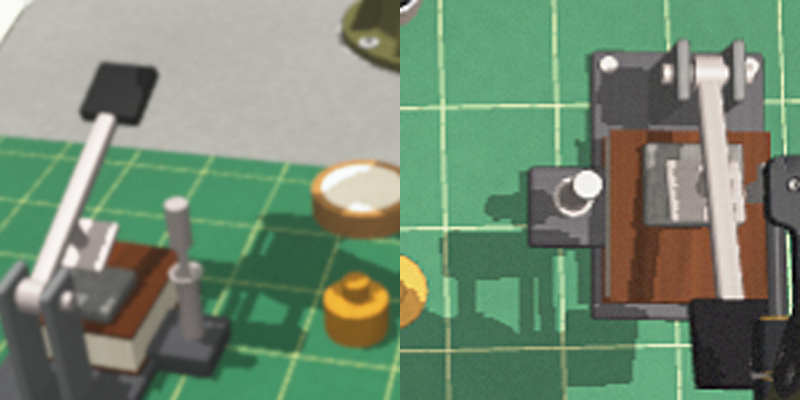

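The hand is above the paddle at (0.490, -0.181), with the pin standing in the tube. Now down slowly, in stages.

Call:
arm_command --commands '[[[0,0,0.006,0,0],[0,0,0.01,0,0],[0,0,0.01,0,0],[0,0,0.01,0,0],[0,0,0.01,0,0],[0,0,0.008,0,0],[0,0,0.008,0,0],[0,0,0.008,0,0],[0,0,0.008,0,0],[0,0,0.005,0,0],[0,0,0,0,0]]]'

```text
time: 21.12
eef_pos: [0.4921, -0.181, 0.1462]
tool_rot: [3.14, -0.005, 0.028]
wrist_force: [-0.6, -0.1, 5.7]
grip_width: 0.0003
```

```bash
python3 look.py 10|head -1
```

```text
[ 0.49212856 -0.18099893  0.14616051] [[0.9998, -0.003, 0.0176], [-0.003, -1.0, -0.0013], [0.0177, 0.0013, -0.9998]] 21.125 [-0.59380142 -0.14080768  5.68659723] 0.0003067372421757252
```

View pics/st10.png

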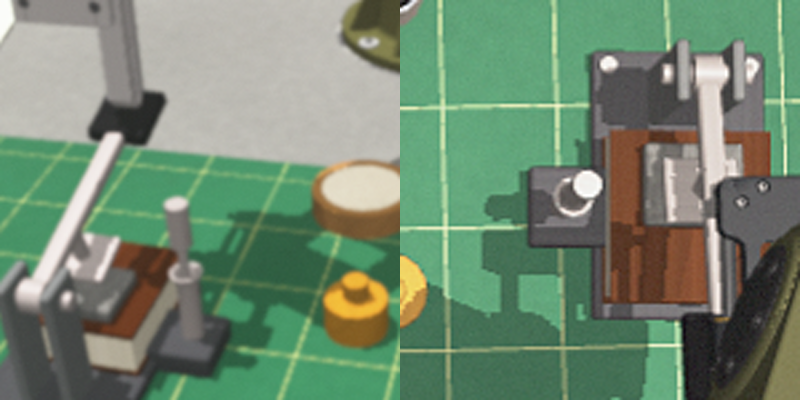

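The fingers are pressing the paddle at 5.7 N and the lever is going down. About 45 mm remain to level at z = 0.101.

Call:
arm_command --commands '[[[0,0,0.004,0,0],[0,0,0.006,0,0],[0,0,0.006,0,0],[0,0,0.006,0,0],[0,0,0.006,0,0],[0,0,0.004,0,0],[0,0,0.003,0,0],[0,0,0,0,0]]]'

```text
time: 22.22
eef_pos: [0.4927, -0.1814, 0.1134]
tool_rot: [3.139, -0.004, 0.029]
wrist_force: [-1.5, 0.7, 5.4]
grip_width: 0.0009
```

Call:
arm_command --commands '[[[0,0,0.004,0,0],[0,0,0.004,0,0],[0,0,0.003,0,0],[0,0,0.001,0,0],[0,0,0,0,0]]]'

```text
time: 22.85
eef_pos: [0.4924, -0.1814, 0.1029]
tool_rot: [3.139, -0.004, 0.028]
wrist_force: [-2.6, 0.4, 6.7]
grip_width: 0.0002
```

```bash
cat > lev.py <<'E'
import sys,runpy
sys.argv=['look.py',sys.argv[1]]
from h import *
runpy.run_path('look.py')
k=sys.argv[1]
c=cam('scene');d=np.load(f's{k}.npy')
v,u=np.nonzero(d>0);P=pts(c,np.c_[u,v],d[v,u])
# lever arm top between hinge and paddle
a=np.radians(-1.53);x=np.array([np.cos(a),np.sin(a)]);O=np.array([.589,-.1835])
X=(P[:,:2]-O)@x;Y=(P[:,:2]-O)@np.array([-x[1],x[0]])
for n,(lo,hi) in {'arm':(-.06,.04)}.items():
    q=(X>lo)&(X<hi)&(abs(Y)<.006)&(P[:,2]>.085)&(P[:,2]<.16)
    f=np.polyfit(X[q],P[q][:,2],1);print(n,q.sum(),f,'raise angle',-np.arctan(f[0]))
q=(X<-.078)&(X>-.13)&(abs(Y)<.022)&(P[:,2]<.18)&(P[:,2]>.08)&(abs(Y)>.012);print('paddle',q.sum(),np.median(P[q],0))
E
python3 lev.py 11 | grep -v px
```

```text
[ 0.49238273 -0.18139409  0.10286648] [[0.9998, -0.0026, 0.0179], [-0.0026, -1.0, -0.0028], [0.0179, 0.0028, -0.9998]] 22.85 [-2.61301326  0.41251632  6.67550034] 0.00024408595559121115
mouth 101 [ 0.59460485 -0.10657713  0.07462038] [ 0.5937 -0.1076  0.0739]
arm 277 [-0.02766562  0.1009697 ] raise angle 0.027658567120563703
paddle 118 [ 0.49463495 -0.16628138  0.10295166]
```

View pics/st11.png

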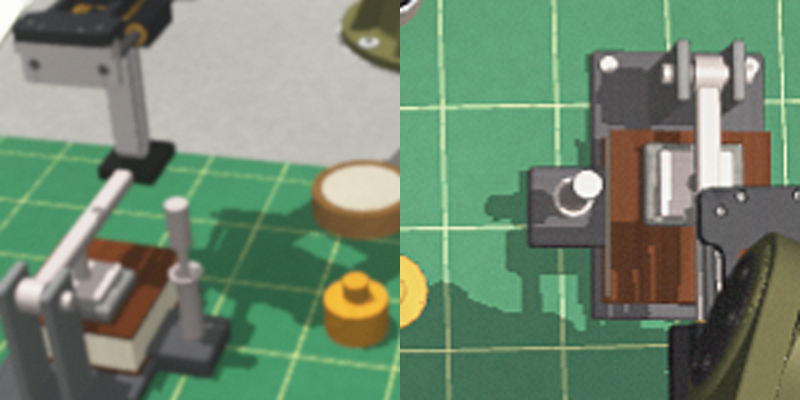

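The lever is 0.03 rad above level by camera, and the paddle top is at 0.103. I'll nudge 2 mm more and hold.

Call:
arm_command --commands '[[[0,0,0.0015,0,0],[0,0,0.001,0,0],[0,0,0.0,0,0],[0,0,0,0,0],[0,0,0,0,0],[0,0,0,0,0],[0,0,0,0,0]]]'

```text
time: 23.82
eef_pos: [0.4924, -0.1814, 0.1033]
tool_rot: [3.138, -0.004, 0.029]
wrist_force: [-2.8, 0.0, 7.4]
grip_width: 0.0005
```

```bash
python3 lev.py 12 | grep -v px; python3 - <<'E'
from h import *
for i in range(3):
    manip.read_camera('wrist'); s,e,r=pose();print(s['time'],e,s['wrist_force'],s['dq'].round(4))
E
```

```text
[ 0.4924049  -0.18139258  0.10332271] [[0.9998, -0.0025, 0.0187], [-0.0024, -1.0, -0.0034], [0.0187, 0.0033, -0.9998]] 23.825 [-2.81111823  0.01928767  7.39433271] 0.0004998168032220215
mouth 105 [ 0.59449149 -0.1066838   0.07448047] [ 0.5924 -0.1073  0.074 ]
arm 275 [-0.02265581  0.10154518] raise angle 0.022651938060912948
paddle 114 [ 0.49457137 -0.1655482   0.10331943]
23.975 [ 0.49242354 -0.18139168  0.10332155] [-2.97911615  1.19763261  7.08121225] [-0.0004 -0.0019 -0.0007 -0.0007 -0.0009 -0.0003]
24.025 [ 0.49242542 -0.18139936  0.10333454] [-3.18737966  0.71064558  7.22943166] [-0.0004  0.0006  0.0006 -0.0005 -0.0008  0.0012]
24.075 [ 0.49241785 -0.18139564  0.10330607] [-3.00156662  0.37822127  6.60284199] [ 0.0023  0.0015 -0.0001  0.0002  0.0002  0.0007]
```

View pics/s12.png

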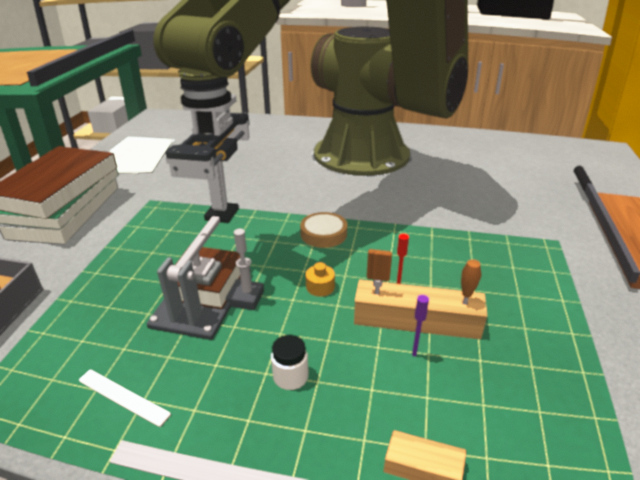

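The pin stands home at (240,262) and the fingers hold the paddle level at (222,212). Everything else is where it was. The pose is steady, about 7 N, with the lever within about 0.02 rad of level.

```bash
python3 -c "
from station import manip
print(manip.sign_off())"
```

```text
the job is handed in; nothing more can be done
None
```

I took the steel pin from the block's middle hole, pushed it home in the guide tube and let it go. I then pressed the lever level with shut fingers and handed the job in at about 24 s, still holding it.

My last checks:
- **Pin:** I felt the tube floor at 14 N with the tool tip at z = 0.104 m (0.105 m expected). After release, the head top measured 0.134 m (0.133 m expected when home).
- **Lever:** the camera line fit put it about 0.02 rad above level, and the paddle top at 0.103 m (0.101 m when exactly level). The force was steady at about 7 N and the arm was still. The lever was never taken below level.
- **Other things:** the last picture shows the awl, creaser, tape, weight, jar and both look-alikes where they were. I checked this by eye only.

No check failed. Two moves overshot in free air, by up to 18 mm, and I corrected them before touching anything. The tool also stayed tilted by about 1°, which did no harm.

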